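# Tighten the disc clamp's lock ring with the pin spanner

### The arm

A 6-joint arm with a two-finger parallel gripper is mounted at the origin on a cart in front of the work surface, level with it; the furniture and walls round the work are solid. World frame = base frame: x ahead of the robot, y to its left, z up, the work surface at z = 0. Lengths are in mm, angles in rad, forces in N, time in s.
With the tool pointing down it reaches from about 350 to 875 mm from the base axis. Payload 4.2 kg.
Tool frame: the origin (TCP) lies at the very end of the fingers, on their centre line; the grasp point (between the pads) lies 19 mm behind it; z points along the fingers, y is the direction in which the jaws open and shut (so a half turn about z gives the same grasp; the last joint's range is limited). The gripper opens to 85 mm and grips with 20 to 120 N. Pads are 22 mm wide; open, the fingers measure 114 mm over their backs; the gripper's body (76 mm by 85 mm) begins 54 mm behind the grasp point. The pads swing forward as they close: fully open they stand 13 mm farther back than shut.
Start: joints at [-0.994, 0.385, 0.008, 0, -1.194, -0.259], TCP at [195.314, -593.676, 231.312] pointing down, gripper open.
Joint ranges: [-3.14, 3.14], [-1.21, 2.06], [-1.07, 1.41], [-3.16, 2.05], [-2.99, -0.16], [-3.1, 3.1]. Speed limits (rad/s): [2.79, 2.79, 3.14, 3.14, 3.14, 3.14].

### API

Orientations are given as a unit quaternion [w, x, y, z].
In Python, from workcell import robot, viewer, finish_job gives the robot as it stands. The module is installed in compiled form; this text tells all that it offers.
- The arm moves only by the tool carry_out, never from a script. Its argument "steps" is a list of rows, each a list of 7 numbers: the turn, a rotation vector about the tool's x, y, z in units of 6 degrees (1.0 is 6 degrees), then the shift along the tool's x, y, z in units of 50 mm (1.0 is 50 mm), then the finger opening in mm, from 0 to 85.4. In form: [[rx, ry, rz, dx, dy, dz, grip], ...]. A call has 1 to 5 rows; each row is the pose to reach, as a shift and turn from the pose commanded when the call began, along the tool's axes at that moment; what a row does not reach only later rows make up. A row lasts 1/10 s, in which the tool goes at most 50 mm and 8.59 degrees, less where a joint would pass 70% of its speed; a pose out of reach is approached as far as the arm can. A call with a gripper value outside its range is refused whole. The fingers move at their own pace and stop on an object; the grip force is fixed at half the most. Time passes only in rows, so rows that repeat a pose let the fingers close. It gives the time, the measured TCP pose, the force and the opening at its end, in the units of the state.
- robot.state(): the state, without advancing time (a new reading comes with each control period).
- viewer.grab_frame(name): name is "scene" or "side" or "wrist"; returns a dict with "color" (420x560x3 uint8, blue, green, red), "intrinsics" (3x3 intrinsics, pixels), "rvec" (rotation vector, rad) and "tvec" (3), from world to camera coordinates, as OpenCV has them. Camera axes: x right, y down, z forward; pixel columns grow to the right and rows downward; lengths in mm; the calibration is good to about 2 mm. The wrist camera is an equidistant fisheye: a pixel r from the principal point sees the ray r / f radians off the axis. A picture is of the moment at which its call begins. There is no depth.
- finish_job(): hands the job in, once; it reports no verdict.
Trained networks look in the newest picture that a camera, given by its name, has taken for a name from the list of things; names that differ only in an ending like _2 or _b are one class to them, and where a whole thing is asked for, a point or a joint stands for the part that bears it (a point fixed in the world has none). Each returns a list of dicts, best first, with "score" (0 to 1); they miss things now and then, are a little off and sometimes report something else, mostly with a low value. They report only what shows in the picture. A call takes as long as a camera call.
- viewer.regions_of(camera, target): "region" (420x560 bool, what is visible of it) and "box" ([left, top, width, height] in pixels, round what is visible of it).
- viewer.spot_point(camera, target): "point" ([column, row] in pixels: a listed point, or the origin of a listed thing).
The state is a dict: "time": time; "joint_positions": joint angles; "qvel": joint speeds; "effort": joint torques, N m; "tcp_pos": TCP position; "ee_rot": TCP orientation; "wrist_force": force on the tool from outside, world axes, zero at the start; "torque": the same for the moment, N m; "grip_width": opening from 0.0 (shut) to 1.0 (fully open).
Only numpy, scipy, OpenCV 4.12 (cv2) and the standard library are available. Lean on these libraries where they do the work, as an engineer would, in place of code of your own. Each camera call takes 0.05 s, during which the arm holds its last target.

### The job

Tighten the lock ring of the round disc clamp with the two-prong pin spanner: take the spanner from its wooden cradle, get both prongs well down into two opposite holes of the ring before turning it, and turn the ring clockwise (seen from above) fully home against its stop. Then put the spanner back upright in its cradle and let go, leaving the other things on the bench where they are.

Things in the scene. Friction and masses are not known exactly. Their poses are not given: they have to be found in the camera images.
- disc_clamp: The disc clamp: a fixed round grey casting, 124 mm across the foot, 48 mm high, with a steel lock ring on top (84 mm across, 36 mm bore, 12 mm thick, knurled rim; a brass disc lies sunk in the bore). Origin: underside centre, z up. Its frame does not turn with the ring.
- ring_face (a point): Centre of the ring's flat top face, 60 mm above the bench, on the clamp's vertical axis. Six through holes, 10 mm wide, 12 mm deep, every 60 degrees on a circle of radius 28 mm. Where they stand round the axis is random; neither this frame nor the joint tells it: look, or feel round with the prongs lightly pressed on the face until both drop in.
- lock_ring (a joint): Turn of the lock ring, rad: grows as the ring is turned clockwise seen from above (tightening), starts at 0.2 to 0.7, firm stop at 1.5. It stays where it is left; turning takes about 0.3 N m, so prongs rubbing lightly on the face do not carry it round. It does not rise or sink as it turns.
- spanner_grip (a point): Centre of the crossbar of the T-handled steel pin spanner (about 0.2 kg). x along the crossbar, z up. Crossbar 110 mm long, 16 mm wide and high: pinch it across its width at the middle, from above. Below: a 15 mm stem and a yoke 76 mm long (along x), 18 mm wide, 14 mm thick, its underside 50 mm below this point.
- spanner_yoke (a point): Centre of the underside of the spanner's yoke, midway between the roots of the prongs, 50 mm below the crossbar's centre; same axes. It lies on the ring's face when the prongs are fully in.
- prong_a (a point): Centre of the lower end of one prong, at +28 mm along the crossbar. Prongs are 7 mm in diameter, stick 10 mm down from the yoke and taper slightly over the last 2 mm.
- prong_b (a point): Centre of the lower end of the other prong, at -28 mm along the crossbar.
- cradle_seat (a point): Top centre of the saddle of the fixed wooden cradle, 30 mm above the bench; x along the cradle. Saddle 34 mm long (x); the yoke rests on it, a prong hanging past each end, between two cheeks 8 mm high, 26 mm apart (along y). The spanner starts here, its x along the cradle's within a few degrees; it may go back either way round.
- bangle: Bystander: reddish carved ring lying flat, 70 mm across, 22 mm high, between the clamp and the cradle; origin under its centre.
- cup_red: Bystander: red plastic cup, 71 mm across, 50 mm high; origin under its centre.
- glaze_jar: Bystander: dark round jar, 80 mm across, 74 mm high; origin under its centre.
- turned_dolly: Bystander: turned wooden dolly, 74 mm across the foot, 96 mm high; origin under its centre.

How it is judged (in metres and radians):
On the way, in this order (a step that is already met when the one before it is completed fails the run):
1. both prongs are well down in holes of the ring, before the ring has been turned far (z of each of prong_a, prong_b in the frame of ring_face below -0.006 m and horizontal distance between spanner_yoke and ring_face below 0.006 m and value of joint lock_ring below 0.85 rad), for 0.1 s.
2. the ring is fully home with both prongs still in it (z of each of prong_a, prong_b in the frame of ring_face below -0.006 m and horizontal distance between spanner_yoke and ring_face below 0.006 m and value of joint lock_ring above 1.44 rad), for 0.1 s.
At the end, for the whole second after the job is handed in: The ring is within 0.06 rad of its stop, and the spanner stands at rest and upright (within 0.1 rad) on the cradle's saddle between the cheeks, its yoke down on the saddle within 4 mm, centred within 12 mm and along the cradle within 0.3 rad (value of joint lock_ring above 1.44 rad and horizontal distance between spanner_yoke and cradle_seat below 0.012 m and z of spanner_yoke in the frame of cradle_seat between -0.004 and 0.004 m and angle between spanner_yoke's own z axis and vertical below 0.1 rad and angle between the x axis of spanner_yoke and the x axis of cradle_seat, either way round below 0.3 rad and linear speed of pin_spanner below 0.02 m/s); the robot touches nothing.
It fails at once if a bystander is shifted by more than 30 mm (distance of any of bangle, cup_red, glaze_jar, turned_dolly from where it was at the start of the episode above 0.03 m).
It also fails if it takes over 61 s, if anything falls off the work surface, if the arm or the gripper's body presses on something with over 40 N, if the wrist force passes 120 N, or if a joint passes its speed limit or range.

## Working session

There is one attempt and no reset: what is moved stays moved. The work goes in short steps, Python scripts to look and compute and a tool call to move; the robot and the scene stay as the last step left them, time stands still between calls to the robot, and variables do not carry over. Pictures are saved under pics/ and viewed, and the job is handed in when it is done.

Besides the shell and the picture viewer there is one more tool, called after "Request:" by a JSON object that holds its "method" and its "body", one argument or row to a line. carry_out: Moves the arm, as the interface text tells. Its arguments: {"type":"object","properties":{"steps":{"type":"array","items":{"type":"array","items":{"type":"number"}}}},"required":["steps"]}

```bash
mkdir -p pics; cat > h.py <<'E'
import numpy as np, cv2
from workcell import robot, viewer
from scipy.spatial.transform import Rotation as R
def grab(n,fn=None):
    f=viewer.grab_frame(n)
    if fn: cv2.imwrite('pics/'+fn,f['color'])
    return f
def ray(f,uv,fish=False):
    K=np.array(f['intrinsics']);Rm=cv2.Rodrigues(np.array(f['rvec'],float))[0];t=np.array(f['tvec'],float).ravel()
    x=(uv[0]-K[0,2])/K[0,0];y=(uv[1]-K[1,2])/K[1,1]
    if fish:
        r=np.hypot(x,y);d=np.array([np.sin(r)*x/max(r,1e-9),np.sin(r)*y/max(r,1e-9),np.cos(r)])
    else: d=np.array([x,y,1.])
    return -Rm.T@t, Rm.T@d
def onz(f,uv,z,fish=False):
    c,d=ray(f,uv,fish); return c+d*(z-c[2])/d[2]
def proj(f,P,fish=False):
    K=np.array(f['intrinsics']);Rm=cv2.Rodrigues(np.array(f['rvec'],float))[0];t=np.array(f['tvec'],float).ravel()
    p=Rm@np.array(P,float)+t
    if fish:
        r=np.hypot(p[0],p[1]);th=np.arctan2(r,p[2]);u=np.array([p[0],p[1]])/max(r,1e-9)*th
    else: u=p[:2]/p[2]
    return np.array([K[0,0]*u[0]+K[0,2],K[1,1]*u[1]+K[1,2]])
def tri(fs):
    A=np.zeros((3,3));b=np.zeros(3)
    for f,uv,fi in fs:
        c,d=ray(f,uv,fi);d=d/np.linalg.norm(d);M=np.eye(3)-np.outer(d,d);A+=M;b+=M@c
    return np.linalg.solve(A,b)
E
cat > a.py <<'E'
from h import *
Z={'disc_clamp':0,'ring_face':60,'spanner_grip':80,'spanner_yoke':30,'cradle_seat':30,'bangle':0,'cup_red':0,'glaze_jar':0,'turned_dolly':0}
F={}
for n in ['scene','side','wrist']:
    F[n]=grab(n,n+'0.png')
    for t in Z:
        try: r=viewer.spot_point(n,t)
        except Exception as e: print(e);continue
        if r: print(n,t,round(r[0]['score'],2),np.round(r[0]['point']),np.round(onz(F[n],r[0]['point'],Z[t],n=='wrist')[:2],1))
    print(np.round(ray(F[n],(280,210))[0]))
s=robot.state();print(s)
E
python3 a.py
```

```text
scene disc_clamp 0.71 [267. 281.] [ 516.1 -147.5]
scene spanner_yoke 0.53 [317. 227.] [698.1 -77.7]
scene glaze_jar 0.67 [355. 304.] [ 639.7 -302.2]
scene turned_dolly 0.53 [319. 227.] [726.4 -47.2]
[ 102. -855.  802.]
side disc_clamp 0.61 [246. 265.] [ 512.6 -141.1]
side spanner_grip 0.91 [264. 162.] [562.6 156.5]
side spanner_yoke 0.6 [266. 185.] [565.8 129.1]
side cradle_seat 0.63 [260. 181.] [551.4 150.2]
side bangle 0.89 [253. 227.] [531.3  -9.9]
side cup_red 0.72 [312. 199.] [681.3 103.6]
side glaze_jar 0.71 [316. 320.] [ 639.4 -297.7]
side turned_dolly 0.56 [338. 233.] [723.2 -41.7]
[ 530. -852.  624.]
wrist disc_clamp 0.87 [438. 399.] [ 513.2 -158.3]
wrist spanner_yoke 0.26 [442. 400.] [ 485.4 -183.4]
[ 115. -620.  373.]
{'time': 1.5, 'joint_positions': array([-9.94407961e-01,  3.84678437e-01,  7.91934215e-03,  1.83778519e-05,
       -1.19400914e+00, -2.58582922e-01]), 'qvel': array([ 0.00034356,  0.00148277,  0.00024729, -0.0003518 , -0.00089748,
        0.00083733]), 'effort': array([-4.93241059e-04, -3.92084277e+01,  1.88619572e+01,  4.19055149e+00,
       -3.15515872e-04,  4.41064145e-06]), 'tcp_pos': array([ 195.30775496, -593.68550653,  231.3354222 ]), 'ee_rot': array([-2.11534190e-06, -1.58238186e-01,  9.87400970e-01, -1.63041288e-05]), 'wrist_force': array([ 0.6252332 , -0.04981236, -0.08743444]), 'torque': array([ 0.00013096,  0.02420607, -0.007787  ]), 'grip_width': 0.9976084613161598}
```

View pics/scene0.png

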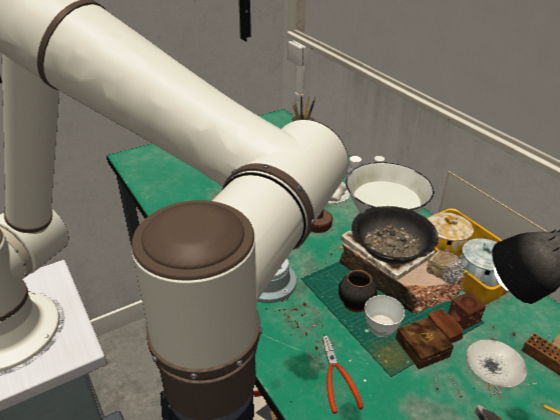

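View pics/side0.png

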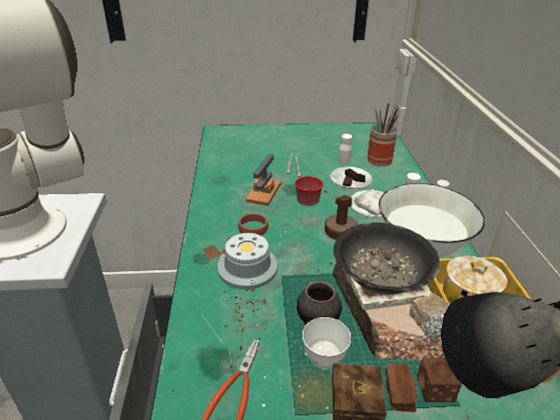

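View pics/wrist0.png

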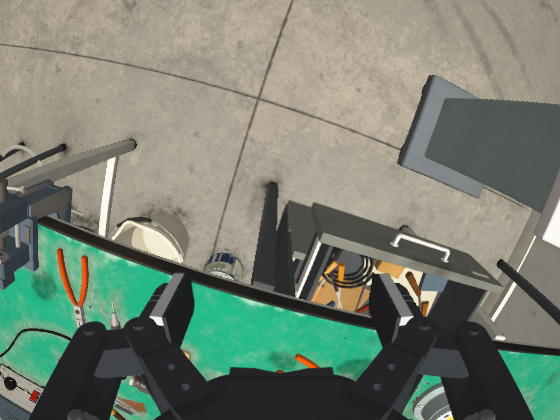

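```bash
cat >> h.py <<'E'
def pose():
    s=robot.state();q=s['ee_rot'];return np.array(s['tcp_pos']),R.from_quat([q[1],q[2],q[3],q[0]]),s
def plan(target,yaw=None,P0=None,verbose=True):
    """target xyz of TCP, yaw: world angle of tool y axis (deg), tool straight down -> total in units"""
    p,Rt,s=pose()
    sh=Rt.inv().apply(np.array(target)-p)/50
    out=np.zeros(3)
    ty=Rt.as_matrix()[:,1];cur=np.degrees(np.arctan2(ty[1],ty[0]))
    if yaw is not None:
        ya=np.radians(yaw);y=np.array([np.cos(ya),np.sin(ya),0]);z=np.array([0,0,-1.]);x=np.cross(y,z)
        Rg=R.from_matrix(np.c_[x,y,z]);out=np.degrees((Rt.inv()*Rg).as_rotvec())/6
    print('t',s['time'],'tcp',np.round(p,1),'yaw',round(cur,2),'TOTAL',np.round(out,3),np.round(sh,3))
E
cat > b.py <<'E'
from h import *
f=grab('wrist');print(np.array(f['intrinsics']),cv2.Rodrigues(f['rvec'])[0])
f=grab('side')
for uv in [(256,184),(270,157),(258,165),(263,178)]: print(onz(f,uv,80))
plan((490,-230,300),None)
plan((513,-240,300),90)
E
python3 b.py
python3 -c "
import cv2;a=cv2.imread('pics/side0.png');cv2.imwrite('pics/c.png',cv2.resize(a[140:290,190:370],None,fx=4,fy=4,interpolation=2))"
```

```text
[[325.1922621    0.         280.95862467]
 [  0.         325.1922621  211.79887498]
 [  0.           0.           1.        ]] [[-3.11966171e-01  9.50093209e-01 -4.21437940e-05]
 [ 8.98889774e-01  2.95167723e-01  3.23841303e-01]
 [ 3.07691863e-01  1.00989649e-01 -9.46111414e-01]]
[540.00508397  50.63754696  80.        ]
[579.08017532 184.06302036  80.        ]
[547.02297619 142.46344858  80.        ]
[557.28447412  77.60253381  80.        ]
t 1.6 tcp [ 195.3 -593.7  231.3] yaw 108.21 TOTAL [0. 0. 0.] [-7.872  5.068 -1.374]
t 1.6 tcp [ 195.3 -593.7  231.3] yaw 108.21 TOTAL [ 0.    -0.     3.034] [-8.246  4.734 -1.374]
```

View pics/c.png

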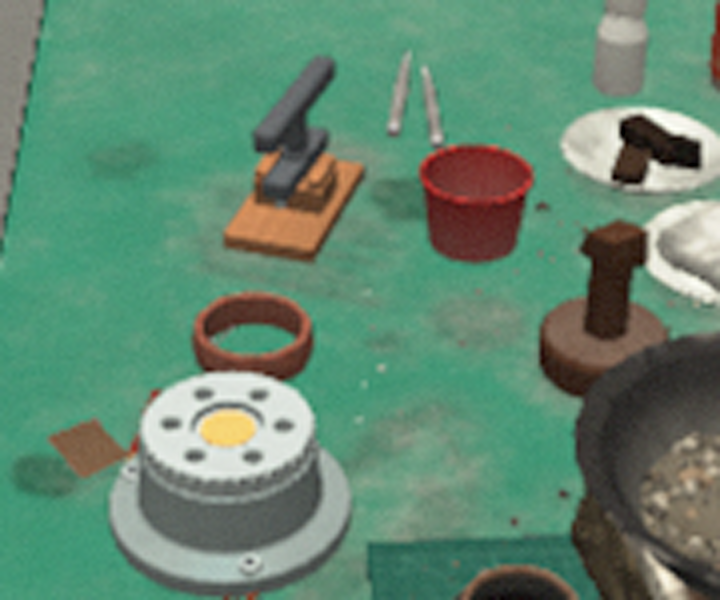

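```bash
python3 -c "
from h import *
plan((565,-95,290),None)"
```

```text
t 1.6 tcp [ 195.3 -593.7  231.3] yaw 108.21 TOTAL [0. 0. 0.] [-10.14    7.164  -1.174]
```

Request:
{"method": "carry_out", "body": {
  "steps": [
    [0,0,0,-0.5,0.3,-0.3,85],
    [0,0,0,-1.2,0.9,-0.6,85],
    [0,0,0,-2,1.4,-0.9,85],
    [0,0,0,-2.8,2,-1.1,85],
    [0,0,0,-3.6,2.5,-1.2,85]
  ]
}}

```text
time: 2.1
tcp_pos: [328.1, -417.3, 292.8]
ee_rot: [0.001, -0.158, 0.987, -0.001]
wrist_force: [0.2, -0.3, 0.8]
grip_width: 0.993
```

Request:
{"method": "carry_out", "body": {
  "steps": [
    [0,0,0,-0.8,0.56,0,85],
    [0,0,0,-1.6,1.1,0,85],
    [0,0,0,-2.4,1.7,0,85],
    [0,0,0,-3.2,2.25,0,85],
    [0,0,0,-3.8,2.7,0,85]
  ]
}}

```text
time: 2.6
tcp_pos: [466.8, -228.8, 291.6]
ee_rot: [0.0, -0.159, 0.987, -0.0]
wrist_force: [0.1, -0.7, 1.2]
grip_width: 0.998
```

Request:
{"method": "carry_out", "body": {
  "steps": [
    [0,0,0,-0.8,0.56,0,85],
    [0,0,0,-1.5,1.05,0,85],
    [0,0,0,-2.1,1.5,0,85],
    [0,0,0,-2.5,1.8,0,85],
    [0,0,0,-2.7,1.95,0,85]
  ]
}}

```text
time: 3.1
tcp_pos: [564.3, -94.4, 291.0]
ee_rot: [-0.0, -0.159, 0.987, 0.0]
wrist_force: [-0.6, -0.3, 0.2]
grip_width: 0.993
```

```bash
cat > c.py <<'E'
from h import *
print(pose()[0],pose()[2]['qvel'].round(3))
F={}
f=grab('wrist','w1.png')
for t,z in [('ring_face',60),('spanner_grip',80),('spanner_yoke',30),('prong_a',20),('cradle_seat',30),('bangle',0)]:
    for r in viewer.spot_point('wrist',t)[:2]: print(t,round(r['score'],2),np.round(r['point'],1),np.round(onz(f,r['point'],z,True)[:2],1))
E
python3 c.py
```

```text
[564.30664777 -94.44341538 290.98329043] [ 0.143  0.078  0.109  0.004 -0.039 -0.162]
ring_face 0.6 [245.7 122.7] [ 516.4 -152.3]
spanner_grip 0.71 [451.2 234.2] [558.7 137.2]
spanner_yoke 0.93 [435.8 219.6] [556.9 136.7]
prong_a 0.85 [423.5 206.9] [547.6 114.5]
prong_a 0.55 [442.3 230.5] [570.7 162.5]
cradle_seat 0.6 [437.3 218.9] [555.2 138.6]
```

View pics/w1.png

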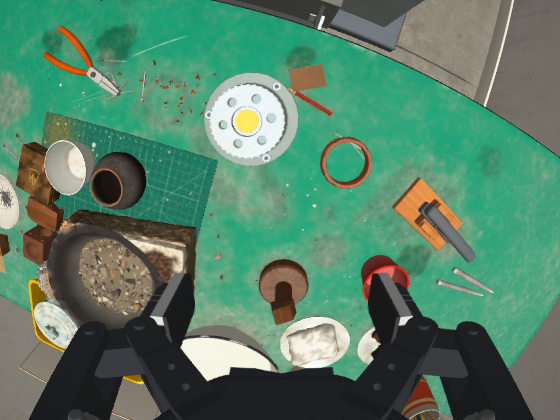

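```bash
python3 - <<'E'
import cv2,numpy as np
a=cv2.imread('pics/w1.png')
c1=cv2.resize(a[65:170,195:305],None,fx=5,fy=5,interpolation=cv2.INTER_CUBIC)
c2=cv2.resize(a[170:275,385:485],None,fx=5,fy=5,interpolation=cv2.INTER_CUBIC)
cv2.imwrite('pics/c1.png',c1);cv2.imwrite('pics/c2.png',c2)
E
```

```text
(no output)
```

View pics/c1.png

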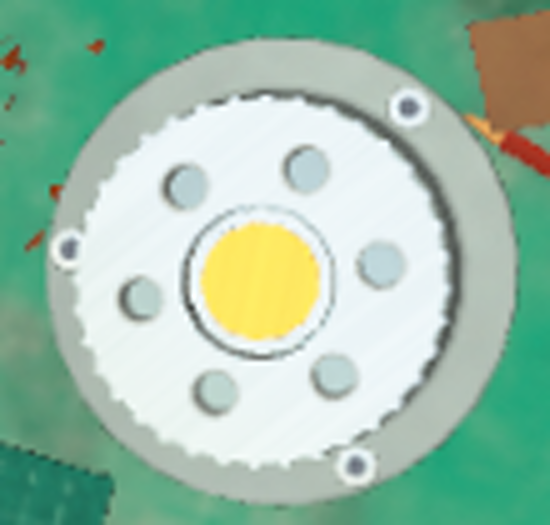

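View pics/c2.png

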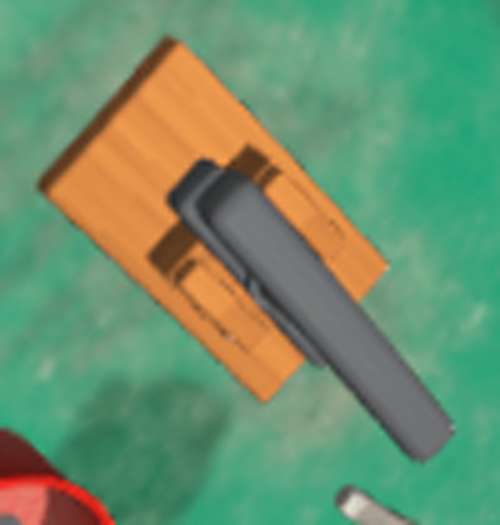

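```bash
cat > d.py <<'E'
from h import *
import pickle
import sys
f=grab('wrist','w2.png')
pickle.dump(f,open('w2.pkl','wb'))
print(pose()[0])
o=np.array([195,65]);H=np.array([(187,187),(307,169),(381,264),(335,376),(216,391),(140,299)])/5-.4+o
P=np.array([onz(f,h,60,True)[:2] for h in H]);c=P.mean(0);print('c',c)
d=P-c;print(np.hypot(*d.T),np.degrees(np.arctan2(d[:,1],d[:,0]))%60)
m=onz(f,np.array((259,281))/5-.4+o,55,True);print('brass',m)
o=np.array([385,170])
e=[onz(f,np.array(q)/5-.4+o,88,True)[:2] for q in [(231,182),(437,445)]]
print(e,(e[0]+e[1])/2,np.linalg.norm(e[1]-e[0]),np.degrees(np.arctan2(*(e[1]-e[0])[::-1])))
# cradle base corners
for q in [(172,38),(40,187),(268,402),(388,266)]: print(onz(f,np.array(q)/5-.4+o,10,True)[:2])
E
python3 d.py
```

```text
[562.75344882 -97.32229685 291.6415782 ]
c [ 512.21076292 -154.67852622]
[27.59358207 27.77992516 27.74133979 27.92684727 27.58900712 28.18554408] [54.84007333 54.99274498 55.37453831 55.15112041 55.1173688  55.21025262]
brass [ 512.74260797 -155.39373937   55.        ]
[array([532.21005036,  82.28622468]), array([578.39191965, 181.16260704])] [555.30098501 131.72441586] 109.12975781487967 64.96428630963797
[510.59832153  91.44337109]
[564.22696808  70.74263382]
[604.10091877 176.2284294 ]
[549.98067065 196.0254249 ]
```

```bash
cat > d2.py <<'E'
from h import *
import pickle
f=pickle.load(open('w2.pkl','rb'))
a=cv2.imread('pics/w1.png');b=f['color']
def shift(x0,y0,w,h):
    m=12;r=cv2.matchTemplate(b[y0-m:y0+h+m,x0-m:x0+w+m],a[y0:y0+h,x0:x0+w],cv2.TM_CCOEFF_NORMED)
    _,v,_,l=cv2.minMaxLoc(r)
    s=[]
    x,y=l
    fx=(r[y,x-1]-r[y,x+1])/(2*(r[y,x-1]-2*r[y,x]+r[y,x+1]));fy=(r[y-1,x]-r[y+1,x])/(2*(r[y-1,x]-2*r[y,x]+r[y+1,x]))
    return np.array([x-m+fx,y-m+fy]),v
s1,v1=shift(200,70,100,95);s2,v2=shift(390,175,85,90);print(s1,v1,s2,v2)
o=np.array([195,65])+s1;H=np.array([(187,187),(307,169),(381,264),(335,376),(216,391),(140,299)])/5-.4+o
P=np.array([onz(f,h,60,True)[:2] for h in H]);c=P.mean(0);print('c',c)
d=P-c;print(np.hypot(*d.T),np.degrees(np.arctan2(d[:,1],d[:,0]))%60)
o=np.array([385,170])+s2
e=[onz(f,np.array(q)/5-.4+o,88,True)[:2] for q in [(231,182),(437,445)]]
print(e,(e[0]+e[1])/2,np.linalg.norm(e[1]-e[0]),np.degrees(np.arctan2(*(e[1]-e[0])[::-1])))
C=[]
for q in [(172,38),(40,187),(268,402),(388,266)]: C.append(onz(f,np.array(q)/5-.4+o,10,True)[:2]);print(C[-1])
print(np.mean(C,0))
plan((555,136,230),155)
E
python3 d2.py
```

```text
[1.8217754 2.0053933] 0.9913483262062073 [1.279591   0.83579725] 0.9900082349777222
c [ 513.8179393 -151.984929 ]
[27.57692835 27.79375905 27.74293394 27.92131438 27.60761796 28.18079675] [54.87184549 55.04401983 55.46980207 55.18160661 55.14763324 55.28620329]
[array([532.601067  ,  84.46137384]), array([578.9390871, 184.0957506])] [555.77007705 134.27856222] 109.88276087586625 65.05777336521417
[511.01708468  93.88024939]
[564.75493586  73.14566998]
[604.75262027 179.2778937 ]
[550.47424759 199.1276099 ]
[557.7497221  136.35785574]
t 3.5 tcp [562.8 -97.3 291.6] yaw 108.12 TOTAL [-2.000e-03  3.000e-03 -7.813e+00] [-1.304  4.483  1.233]
```

Request:
{"method": "carry_out", "body": {
  "steps": [
    [0,0,-1,-0.2,0.6,0.1,85],
    [0,0,-2.3,-0.4,1.4,0.3,85],
    [0,0,-3.6,-0.6,2.3,0.6,85],
    [0,0,-4.9,-0.9,3.1,0.8,85],
    [0,0,-6.2,-1.1,3.8,1,85]
  ]
}}

```text
time: 4.0
tcp_pos: [556.0, 102.5, 241.2]
ee_rot: [0.0, -0.467, 0.884, -0.0]
wrist_force: [-0.7, -1.1, 0.9]
grip_width: 0.996
```

```bash
python3 -c "
from h import *
plan((556,135,230),155)"
```

```text
t 4.0 tcp [556.  102.5 241.2] yaw 145.7 TOTAL [-0.005  0.005 -1.55 ] [-0.537  0.366  0.225]
```

Request:
{"method": "carry_out", "body": {
  "steps": [
    [0,0,-0.8,-0.3,0.2,0.5,85],
    [0,0,-1.6,-0.54,0.34,1,85],
    [0,0,-1.6,-0.54,0.34,1,85],
    [0,0,-1.6,-0.54,0.34,1,85]
  ]
}}

```text
time: 4.4
tcp_pos: [557.7, 132.6, 191.6]
ee_rot: [-0.0, -0.537, 0.844, -0.0]
wrist_force: [0.5, 0.3, 0.7]
grip_width: 0.995
```

```bash
cat > e.py <<'E'
from h import *
import pickle
f=grab('wrist','w3.png');pickle.dump(f,open('w3.pkl','wb'))
for t,z in [('spanner_grip',80),('spanner_yoke',30),('prong_a',20),('cradle_seat',30),('ring_face',60)]:
    for r in viewer.spot_point('wrist',t)[:2]: print(t,round(r['score'],2),np.round(r['point'],1),np.round(onz(f,r['point'],z,True)[:2],1))
plan((556,135,60),155)
E
python3 e.py
```

```text
spanner_grip 0.87 [280.4 214.7] [559.9 137.7]
spanner_yoke 0.86 [286.9 194.9] [553.1 137.8]
prong_a 0.81 [281.3 168.1] [547.7 113.3]
prong_a 0.62 [279.7 218.8] [571.5 160.4]
cradle_seat 0.67 [282.6 197.3] [557.9 138.2]
t 4.7 tcp [558.  132.8 192.5] yaw 154.93 TOTAL [-0.013  0.016 -0.011] [-0.02   0.059  2.649]
```

View pics/w3.png

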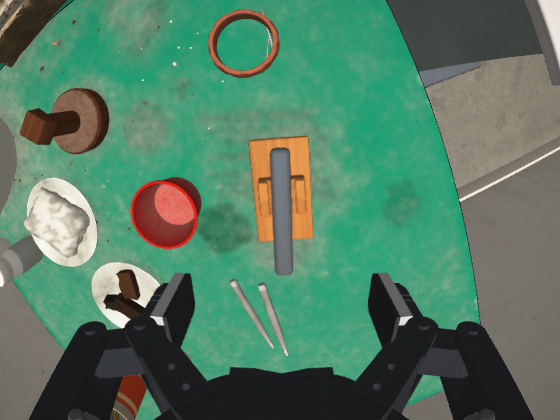

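```bash
python3 - <<'E'
from h import *
import pickle
f=pickle.load(open('w3.pkl','rb'));a=f['color']
for z in (192,80,60,30): print(z,proj(f,(558,132.8,z),True))
g=cv2.resize(a[130:285,240:325],None,fx=5,fy=5,interpolation=cv2.INTER_CUBIC)[:, :]
cv2.imwrite('pics/c3.png',cv2.resize(a[130:285,235:330],None,fx=3.8,fy=3.8,interpolation=cv2.INTER_CUBIC))
E
```

```text
192 [279.40723185 278.81727159]
80 [280.03260667 208.68253795]
60 [280.09796767 201.53911954]
30 [280.18154772 192.45302307]
```

View pics/c3.png

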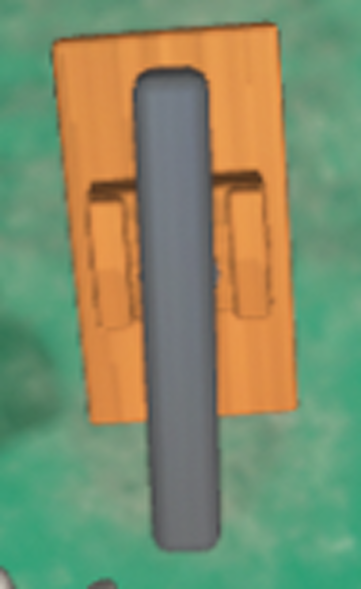

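```bash
python3 - <<'E'
from h import *
import pickle
f=pickle.load(open('w3.pkl','rb'))
o=np.array([235,130])
def w(q,z): return onz(f,np.array(q)/3.8-.37+o,z,True)[:2]
# top face left/right edges, ends
e=[w((171,85),88),w((187,535),88)]
print(e,(e[0]+e[1])/2,np.degrees(np.arctan2(*(e[1]-e[0])[::-1])),np.linalg.norm(e[1]-e[0]))
for a in [((172,71),(187,549)),]:
    e=[w(q,88) for q in a];print((e[0]+e[1])/2,np.degrees(np.arctan2(*(e[1]-e[0])[::-1])),np.linalg.norm(e[1]-e[0]))
C=[w(q,8) for q in [(54,40),(276,25),(297,410),(90,424)]]
print(np.round(C,1),np.mean(C,0),np.linalg.norm(C[1]-C[0]),np.linalg.norm(C[2]-C[1]))
for i,j in((0,3),(1,2)): print(np.degrees(np.arctan2(*(C[j]-C[i])[::-1])))
print([w(q,38) for q in((110,195),(247,187),(267,318),(118,327))])
E
```

```text
[array([537.88799762,  89.27772688]), array([577.63777104, 182.36453297])] [557.76288433 135.82112993] 66.8766290715281 101.21856527284731
[557.84246624 136.24519408] 66.65797563924357 107.71385079166696
[[565.9  75.5]
 [511.3  96.8]
 [550.  199.5]
 [605.8 178.1]] [558.2445393  137.47300332] 58.55442803377506 109.76452290700745
68.7310772143645
69.35398671097994
[array([566.33164411, 114.12003725]), array([535.02818937, 126.54434592]), array([544.32575523, 159.7241031 ]), array([579.5677793 , 145.88858246])]
```

```bash
python3 -c "
from h import *
plan((558,136.5,60),156.7)"
```

```text
t 4.7 tcp [558.  132.8 192.5] yaw 154.93 TOTAL [-0.013  0.016 -0.294] [-0.064  0.035  2.65 ]
```

Request:
{"method": "carry_out", "body": {
  "steps": [
    [0,0,-0.3,-0.064,0.035,0.7,85],
    [0,0,-0.3,-0.064,0.035,1.5,85],
    [0,0,-0.3,-0.064,0.035,2.1,85],
    [0,0,-0.3,-0.064,0.035,2.5,85],
    [0,0,-0.3,-0.064,0.035,2.65,85]
  ]
}}

```text
time: 5.2
tcp_pos: [556.3, 136.1, 57.0]
ee_rot: [-0.002, -0.55, 0.835, 0.0]
wrist_force: [-0.1, 0.8, -0.5]
grip_width: 0.993
```

Request:
{"method": "carry_out", "body": {
  "steps": [
    [0,0,0,0,0,0,30],
    [0,0,0,0,0,0,10],
    [0,0,0,0,0,0,8],
    [0,0,0,0,0,0,8],
    [0,0,0,0,0,0,8]
  ]
}}

```text
time: 5.7
tcp_pos: [557.9, 137.1, 59.9]
ee_rot: [0.001, -0.551, 0.835, -0.0]
wrist_force: [-0.3, -0.2, 2.3]
grip_width: 0.178
```

```bash
python3 -c "
from h import *
f=grab('wrist','w4.png');plan((558,136.5,60),156.7)
print(pose()[2]['grip_width'],pose()[2]['wrist_force'])"
```

```text
t 5.75 tcp [557.9 137.2  59.9] yaw 156.83 TOTAL [-0.013  0.013  0.022] [ 0.012 -0.007 -0.002]
0.177656413291863 [-0.47035317 -0.30112481  2.82110745]
```

View pics/w4.png

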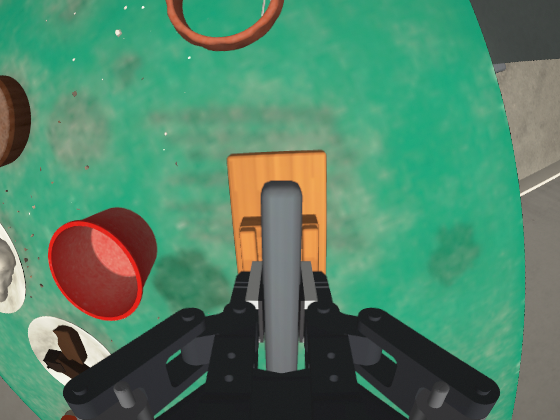

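```bash
python3 - <<'E'
from h import *
f=viewer.grab_frame('wrist')
p,Rt,s=pose()
for uv in [(281,181),(281,184),(265,220),(301,220)]:
    q=onz(f,uv,88 if uv[1]<200 else 80,True);print(uv,Rt.inv().apply(q-p))
for uv in [(228,153.5),(326.5,151)]:
    q=onz(f,uv,8,True);print(uv,Rt.inv().apply(q-p))
plan((513.8,-152,160),145.2)
E
```

```text
(281, 181) [ 56.42344319   0.60220656 -28.21743626]
(281, 184) [ 55.31344101   0.60155805 -28.21611312]
(265, 220) [ 38.55352938  -5.78869226 -20.18769799]
(301, 220) [ 38.54988121   8.57287785 -20.20665582]
(228, 153.5) [ 54.57697584 -31.3911062   51.82713192]
(326.5, 151) [55.99843774 27.97441339 51.74705587]
t 5.8 tcp [557.9 137.1  59.9] yaw 156.83 TOTAL [-0.011  0.013  1.938] [ 5.661 -1.467 -2.008]
```

Request:
{"method": "carry_out", "body": {
  "steps": [
    [0,0,0,0,0,-0.3,8],
    [0,0,0,0,0,-0.8,8],
    [0,0,0,0,0,-1.3,8],
    [0,0,0,0,0,-1.8,8],
    [0,0,0,0,0,-2,8]
  ]
}}

```text
time: 6.3
tcp_pos: [558.1, 137.3, 161.0]
ee_rot: [0.002, -0.551, 0.835, -0.0]
wrist_force: [0.4, 0.1, -2.4]
grip_width: 0.177
```

```bash
python3 - <<'E'
from h import *
plan((513.8,-152,160),145.2)
f=grab('side','s5.png')
E
```

```text
t 6.3 tcp [558.1 137.3 161. ] yaw 156.82 TOTAL [-0.02   0.029  1.937] [ 5.668 -1.463  0.007]
```

View pics/s5.png

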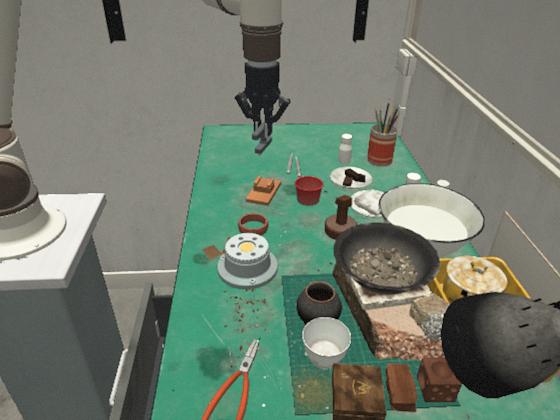

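Request:
{"method": "carry_out", "body": {
  "steps": [
    [0,0,0.4,0.4,-0.1,0,8],
    [0,0,0.8,1.1,-0.28,0,8],
    [0,0,1.2,1.9,-0.49,0,8],
    [0,0,1.6,2.7,-0.7,0,8],
    [0,0,1.94,3.5,-0.9,0,8]
  ]
}}

```text
time: 6.85
tcp_pos: [527.7, -43.8, 156.9]
ee_rot: [-0.002, -0.462, 0.887, 0.001]
wrist_force: [0.5, 0.6, -1.1]
grip_width: 0.177
```

```bash
python3 - <<'E'
from h import *
plan((513.8,-152,160),145.2)
E
```

```text
t 6.85 tcp [527.7 -43.8 156.9] yaw 145.01 TOTAL [ 0.029 -0.023 -0.032] [ 1.932 -1.014 -0.061]
```

Request:
{"method": "carry_out", "body": {
  "steps": [
    [0,0,0,0.8,-0.4,0,8],
    [0,0,0,1.4,-0.75,0,8],
    [0,0,0,1.8,-0.95,0,8],
    [0,0,0,1.93,-1.01,0,8],
    [0,0,0,1.93,-1.01,0,8]
  ]
}}

```text
time: 7.35
tcp_pos: [514.6, -150.8, 157.3]
ee_rot: [-0.001, -0.462, 0.887, 0.001]
wrist_force: [0.9, -0.5, -2.0]
grip_width: 0.178
```

```bash
cat > g.py <<'E'
from h import *
import pickle,sys
n=sys.argv[1]
f=grab('wrist',n+'.png');pickle.dump(f,open(n+'.pkl','wb'))
plan((513.8,-152,160),145.2)
for t,z in [('ring_face',60),('spanner_grip',180),('prong_a',120)]:
    for r in viewer.spot_point('wrist',t)[:2]: print(t,round(r['score'],2),np.round(r['point'],1),np.round(onz(f,r['point'],z,True)[:2],1))
print('ring proj',proj(f,(513.8,-152,60),True))
E
python3 g.py w6; python3 -c "
from h import *
grab('side','s6.png')"
```

```text
t 7.4 tcp [ 515.1 -150.   157.6] yaw 145.07 TOTAL [ 0.02  -0.009 -0.021] [ 0.048 -0.002 -0.047]
spanner_grip 0.7 [281.4 303.7] [ 514.  -150.5]
ring proj [279.84533135 212.56902081]
```

View pics/w6.png

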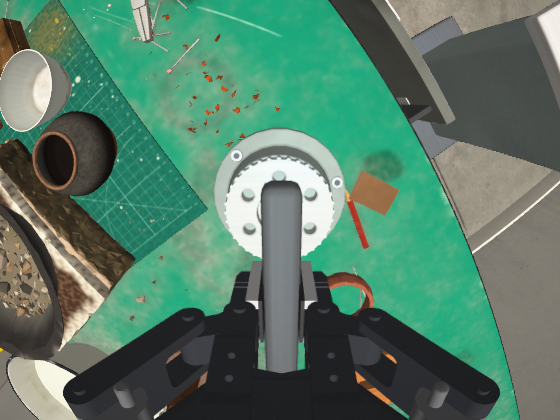

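View pics/s6.png

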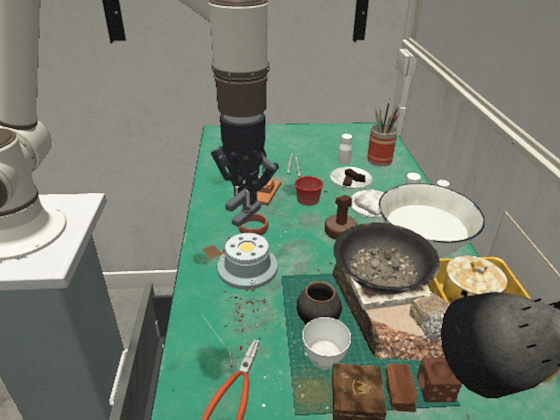

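```bash
python3 - <<'E'
import cv2
a=cv2.imread('pics/w6.png');cv2.imwrite('pics/c6.png',cv2.resize(a[125:265,205:355],None,fx=5,fy=5,interpolation=cv2.INTER_CUBIC)[:600])
E
```

```text
(no output)
```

View pics/c6.png

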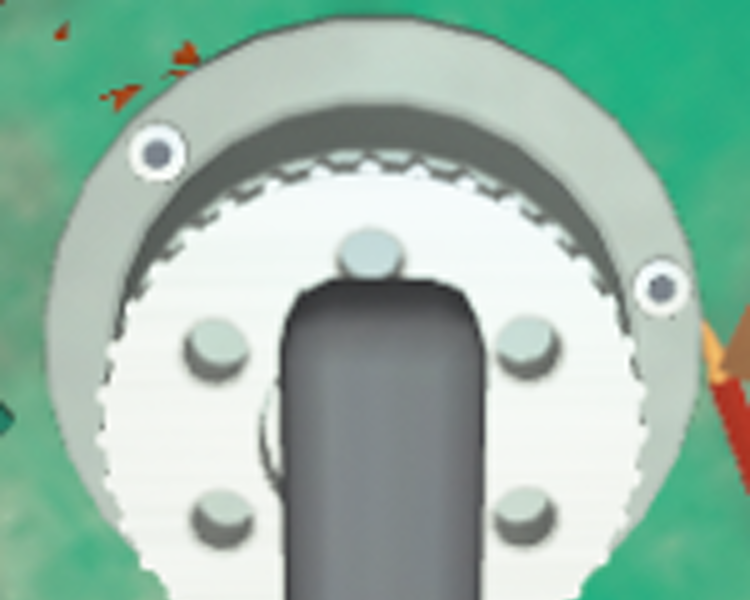

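```bash
python3 - <<'E'
from h import *
import pickle
from scipy.optimize import least_squares
f=pickle.load(open('w6.pkl','rb'));o=np.array([205,125])
H=np.array([(216,350),(529,348),(222,519),(525,517),(370,257)])/5-.4+o
P=np.array([onz(f,h,60,True)[:2] for h in H])
def res(x,full=False):
    d=P-x[:2];k=np.degrees(np.arctan2(d[:,1],d[:,0]));ks=x[2]+60*np.round((k-x[2])/60)
    return (P-(x[:2]+28*np.c_[np.cos(np.radians(ks)),np.sin(np.radians(ks))])).ravel()
r=least_squares(res,[513.8,-152,55.2]);print(r.x,np.round(r.fun,1))
p,Rt,s=pose();print(p,s['wrist_force'])
for uv in [(281,181),(281,184)]:
    q=onz(f,uv,p[2]+28,True);print(Rt.inv().apply(q-p))
plan((514,-152,105),145.2)
E
```

```text
[ 513.7626679  -153.0141713    55.35160697] [-0.2  0.3  0.3  0.  -0.2  0.1  0.2 -0.1  0.  -0.3]
[ 516.13521518 -148.81689331  158.59307737] [ 0.2290299   0.46041146 -2.25674732]
[ 59.26350928   0.90727304 -27.99551964]
[ 58.16401428   0.90186989 -27.99559834]
t 7.6 tcp [ 516.1 -148.8  158.6] yaw 145.24 TOTAL [ 0.004 -0.001  0.007] [ 0.077 -0.002  1.072]
```

Request:
{"method": "carry_out", "body": {
  "steps": [
    [0,0,0,0.03,0,0.3,8],
    [0,0,0,0.06,0,0.8,8],
    [0,0,0,0.065,0,1.02,8],
    [0,0,0,0.065,0,1.06,8],
    [0,0,0,0.065,0,1.06,8]
  ]
}}

```text
time: 8.1
tcp_pos: [514.7, -152.1, 106.0]
ee_rot: [-0.0, -0.463, 0.886, -0.0]
wrist_force: [0.1, 0.6, -1.3]
grip_width: 0.175
```

```bash
python3 - <<'E'
from h import *
plan((514.4,-151.7,98),145.2)
f=grab('side','s7.png');f=grab('wrist','w7.png');plan((514.4,-151.7,98),145.2);print(pose()[2]['wrist_force'])
a=cv2.imread('pics/s7.png');cv2.imwrite('pics/c7.png',cv2.resize(a[190:300,190:310],None,fx=5,fy=5,interpolation=cv2.INTER_CUBIC))
E
```

```text
t 8.1 tcp [ 514.7 -152.1  106. ] yaw 145.22 TOTAL [-0.002 -0.003  0.004] [-0.004  0.009  0.16 ]
t 8.2 tcp [ 515.2 -152.3  106.8] yaw 145.21 TOTAL [-0.018  0.009  0.001] [-0.     0.02   0.176]
[-0.53481601 -0.05417616 -1.73478719]
```

View pics/c7.png

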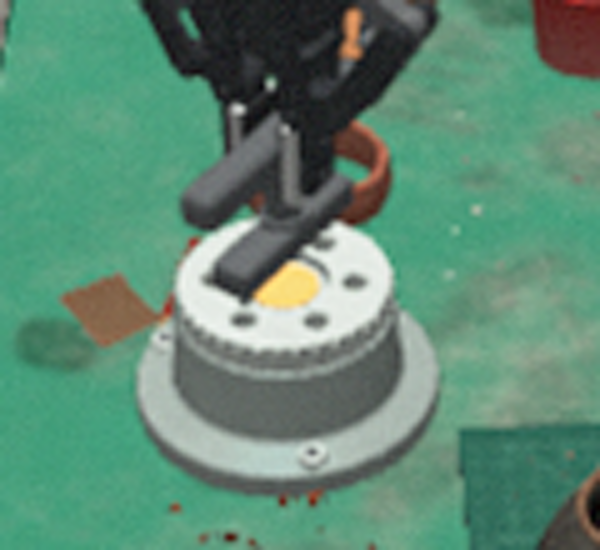

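View pics/w7.png

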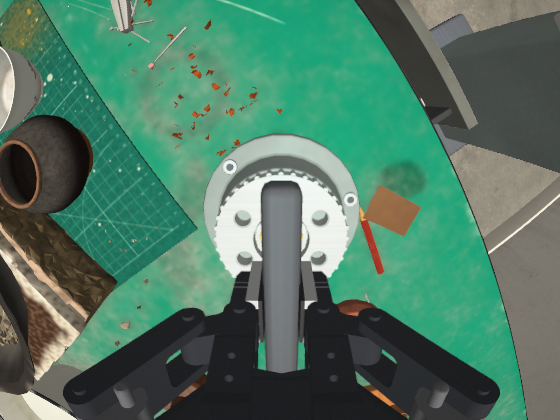

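```bash
python3 - <<'E'
from h import *
f=viewer.grab_frame('wrist');a=f['color']
cv2.imwrite('pics/c8.png',cv2.resize(a[165:285,210:360],None,fx=5,fy=5,interpolation=cv2.INTER_CUBIC))
import pickle;pickle.dump((f,pose()[0],pose()[1].as_matrix()),open('w8.pkl','wb'));print(pose()[0])
E
```

```text
[ 515.09409175 -152.32112603  106.86693996]
```

View pics/c8.png

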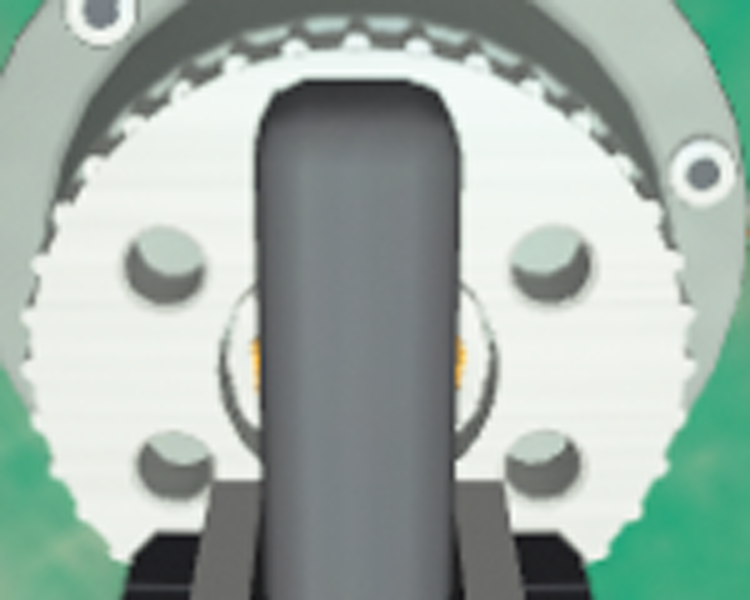

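```bash
python3 - <<'E'
from h import *
import pickle
from scipy.optimize import least_squares
f,p,Rm=pickle.load(open('w8.pkl','rb'));o=np.array([210,165])
H=np.array([(165,265),(552,264),(175,465),(543,465)])/5-.4+o
P=np.array([onz(f,h,60,True)[:2] for h in H])
def res(x):
    d=P-x[:2];k=np.degrees(np.arctan2(d[:,1],d[:,0]));ks=x[2]+60*np.round((k-x[2])/60)
    return (P-(x[:2]+28*np.c_[np.cos(np.radians(ks)),np.sin(np.radians(ks))])).ravel()
r=least_squares(res,[513.8,-152,55.2]);print(r.x,np.round(r.fun,1))
print('ring in tool',Rm.T@(np.r_[r.x[:2],60]-p))
for uv in [(358,79),(359,83),(359,95)]:
    q=onz(f,np.array(uv)/5-.4+o,p[2]+28,True);print('end',Rm.T@(q-p))
for a,b in [((256,265),(460,265)),((264,465),(456,465))]:
    for z in (28,20): print('lat',(Rm.T@(onz(f,np.array(a)/5-.4+o,p[2]+z,True)-p)+Rm.T@(onz(f,np.array(b)/5-.4+o,p[2]+z,True)-p))/2)
E
```

```text
[ 513.73159415 -153.13835509   55.30650718] [-0.2  0.3  0.3 -0.1 -0.3  0.1  0.2 -0.2]
ring in tool [ 1.4972999   0.74159142 46.86408496]
end [ 56.66038918   0.59380121 -28.05993157]
end [ 56.36489996   0.66551508 -28.05976192]
end [ 55.47627479   0.66554351 -28.05884083]
lat [ 42.47579697   0.59171581 -28.04522385]
lat [ 39.57694105   0.59784728 -20.04221176]
lat [ 25.81127362   0.74774238 -28.02824673]
lat [ 21.73871487   0.76486299 -20.02403892]
```

Request:
{"method": "carry_out", "body": {
  "steps": [
    [0,0,0,0,0,0.08,8],
    [0,0,0,0,0,0.15,8],
    [0,0,0,0,0,0.2,8],
    [0,0,0,0,0,0.22,8],
    [0,0,0,0,0,0.22,8]
  ]
}}

```text
time: 8.75
tcp_pos: [514.1, -152.4, 94.6]
ee_rot: [-0.0, -0.463, 0.886, 0.0]
wrist_force: [-1.0, -0.1, -1.8]
grip_width: 0.175
```

Request:
{"method": "carry_out", "body": {
  "steps": [
    [0,0,0,0,0,0.04,8],
    [0,0,0,0,0,0.08,8],
    [0,0,0,0,0,0.09,8],
    [0,0,0,0,0,0.09,8],
    [0,0,0,0,0,0.09,8]
  ]
}}

```text
time: 9.25
tcp_pos: [514.3, -152.4, 90.3]
ee_rot: [0.0, -0.463, 0.886, -0.0]
wrist_force: [-0.5, 0.5, -1.8]
grip_width: 0.176
```

```bash
python3 - <<'E'
from h import *
f=grab('side','s9.png');plan((514.4,-151.7,90.3),145.2);s=pose()[2];print(s['wrist_force'],s['torque'],s['joint_positions'].round(2))
a=f['color'];cv2.imwrite('pics/c9.png',cv2.resize(a[190:300,190:310],None,fx=5,fy=5,interpolation=cv2.INTER_CUBIC))
E
```

```text
t 9.3 tcp [ 514.3 -152.4   90.4] yaw 145.17 TOTAL [-0.001  0.    -0.005] [-0.013  0.006  0.001]
[-0.5497601  -0.47239864 -1.22759084] [-0.02689974  0.0061737  -0.03065094] [ 0.01  0.38 -0.39  0.   -0.79 -0.62]
```

View pics/c9.png

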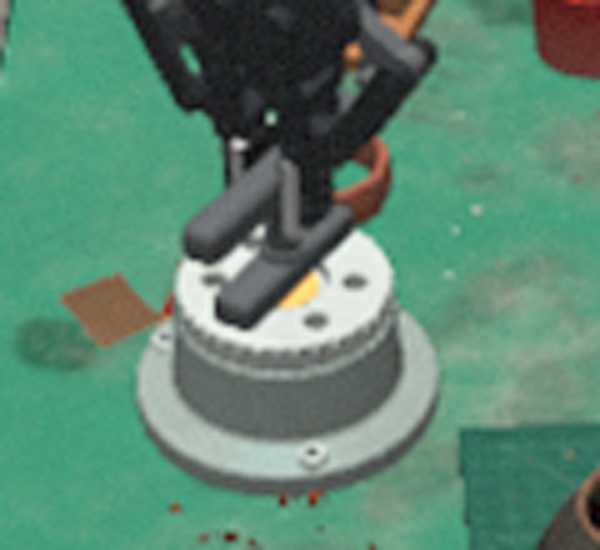

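Request:
{"method": "carry_out", "body": {
  "steps": [
    [0,0,0.4,0,0,0,8],
    [0,0,1.1,0,-0.002,0,8],
    [0,0,1.9,0,-0.004,0,8],
    [0,0,2.7,0.001,-0.006,0,8],
    [0,0,3.5,0.001,-0.007,0,8]
  ]
}}

```text
time: 9.8
tcp_pos: [514.1, -152.2, 90.3]
ee_rot: [-0.0, -0.293, 0.956, 0.0]
wrist_force: [-1.5, 2.1, -1.2]
grip_width: 0.181
```

```bash
cat > st.py <<'E'
from h import *
plan((514.2,-152.4,90.3),145.2);s=pose()[2];print(s['wrist_force'].round(1),s['torque'].round(2),s['joint_positions'].round(2))
E
python3 st.py
```

```text
t 9.8 tcp [ 514.1 -152.2   90.3] yaw 124.05 TOTAL [ 0.008 -0.004 -3.526] [ 0.001 -0.003  0.001]
[-1.5  2.1 -1.2] [0.65 0.31 0.34] [ 0.01  0.38 -0.39 -0.   -0.79 -0.99]
```

Request:
{"method": "carry_out", "body": {
  "steps": [
    [0,0,0.8,0,-0.002,0,8],
    [0,0,1.5,0,-0.003,0,8],
    [0,0,2.2,0.001,-0.005,0,8],
    [0,0,2.9,0.001,-0.006,0,8],
    [0,0,3.5,0.001,-0.007,0,8]
  ]
}}

```text
time: 10.3
tcp_pos: [514.3, -152.1, 90.3]
ee_rot: [-0.0, -0.114, 0.993, 0.001]
wrist_force: [-0.2, 4.3, -0.8]
grip_width: 0.175
```

```bash
python3 st.py
```

```text
t 10.3 tcp [ 514.3 -152.1   90.3] yaw 103.08 TOTAL [ 1.20e-02 -1.00e-03 -7.02e+00] [ 0.003 -0.005  0.001]
[-0.2  4.3 -0.8] [1.35 0.33 0.33] [ 0.01  0.38 -0.39 -0.   -0.79 -1.36]
```

Request:
{"method": "carry_out", "body": {
  "steps": [
    [0,0,0.5,0,-0.002,0,8],
    [0,0,1.0,0,-0.003,0,8],
    [0,0,1.5,0.001,-0.004,0,8],
    [0,0,2.0,0.001,-0.005,0,8]
  ]
}}

```text
time: 10.7
tcp_pos: [514.5, -152.2, 90.4]
ee_rot: [-0.0, -0.012, 1.0, 0.0]
wrist_force: [-1.3, 5.1, -1.0]
grip_width: 0.177
```

```bash
python3 st.py
```

```text
t 10.7 tcp [ 514.5 -152.2   90.4] yaw 91.38 TOTAL [ 7.00e-03 -3.00e-03 -8.97e+00] [ 0.006 -0.004  0.002]
[-1.3  5.1 -1. ] [1.68 0.32 1.78] [ 0.01  0.38 -0.39 -0.   -0.79 -1.56]
```

Request:
{"method": "carry_out", "body": {
  "steps": [
    [0,0,0.2,0,0,0,8],
    [0,0,0.4,0,0,0,8],
    [0,0,0.4,0,0,0,8],
    [0,0,0.4,0,0,0,8]
  ]
}}

```text
time: 11.1
tcp_pos: [514.1, -152.8, 90.4]
ee_rot: [-0.001, 0.009, 1.0, -0.0]
wrist_force: [-2.7, 3.9, 2.0]
grip_width: 0.177
```

```bash
python3 st.py;python3 -c "
from h import *
f=grab('side','s10.png')
a=f['color'];cv2.imwrite('pics/c10.png',cv2.resize(a[190:300,190:310],None,fx=5,fy=5,interpolation=cv2.INTER_CUBIC))"
```

```text
t 11.1 tcp [ 514.1 -152.8   90.4] yaw 88.94 TOTAL [ 6.000e-03 -1.300e-02 -9.376e+00] [-0.003  0.009  0.002]
[-2.7  3.9  2. ] [1.37 0.89 1.6 ] [ 0.01  0.38 -0.39  0.   -0.79 -1.6 ]
```

View pics/c10.png

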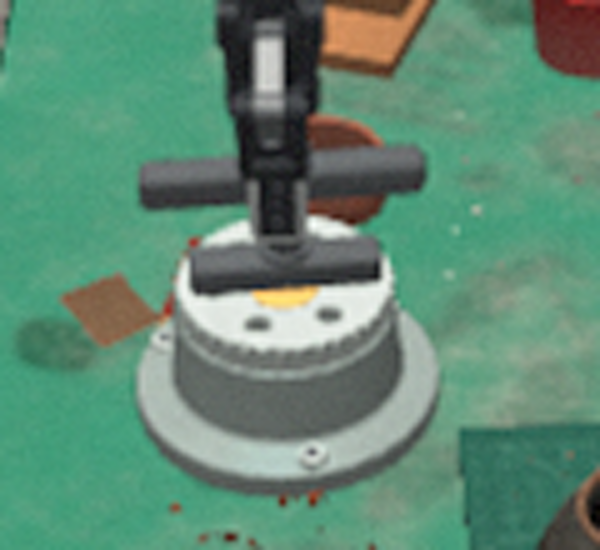

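Request:
{"method": "carry_out", "body": {
  "steps": [
    [0,0,-0.2,0,0,0,8],
    [0,0,-0.2,0,0,0,8]
  ]
}}

```text
time: 11.35
tcp_pos: [514.1, -152.9, 90.4]
ee_rot: [-0.001, -0.0, 1.0, 0.0]
wrist_force: [-3.4, 3.8, 1.8]
grip_width: 0.18
```

```bash
python3 st.py
```

```text
t 11.35 tcp [ 514.1 -152.9   90.4] yaw 90.01 TOTAL [ 9.000e-03 -7.000e-03 -9.198e+00] [-0.002  0.01   0.002]
[-3.4  3.8  1.8] [1.44 0.87 1.18] [ 0.01  0.38 -0.39 -0.   -0.79 -1.58]
```

Request:
{"method": "carry_out", "body": {
  "steps": [
    [0,0,-0.2,0,0,0,8],
    [0,0,-0.45,0,0,0,8],
    [0,0,-0.45,0,0,0,8]
  ]
}}

```text
time: 11.65
tcp_pos: [514.1, -152.9, 90.3]
ee_rot: [-0.0, -0.022, 1.0, 0.001]
wrist_force: [-3.0, 4.7, 1.5]
grip_width: 0.171
```

```bash
python3 st.py
```

```text
t 11.65 tcp [ 514.1 -152.9   90.3] yaw 92.49 TOTAL [ 1.400e-02  1.000e-03 -8.785e+00] [-0.002  0.01  -0.   ]
[-3.   4.7  1.5] [1.45 0.88 0.32] [ 0.01  0.38 -0.39 -0.   -0.79 -1.54]
```

Torque is released; now lift straight up and check the ring.

Request:
{"method": "carry_out", "body": {
  "steps": [
    [0,0,0,0,0,-0.1,8],
    [0,0,0,0,0,-0.2,8],
    [0,0,0,0,0,-0.4,8],
    [0,0,0,0,0,-0.8,8],
    [0,0,0,0,0,-1.3,8]
  ]
}}

```text
time: 12.15
tcp_pos: [515.1, -154.0, 156.9]
ee_rot: [0.0, -0.022, 1.0, -0.001]
wrist_force: [0.1, -0.2, -2.4]
grip_width: 0.179
```

Request:
{"method": "carry_out", "body": {
  "steps": [
    [0,0,0,0,0,-0.1,8],
    [0,0,0,0,0,-0.1,8]
  ]
}}

```text
time: 12.35
tcp_pos: [515.7, -153.6, 162.1]
ee_rot: [0.002, -0.023, 1.0, -0.0]
wrist_force: [-0.2, -0.2, -3.5]
grip_width: 0.175
```

```bash
python3 st.py;python3 -c "
from h import *
import pickle
f=grab('wrist','w11.png');pickle.dump((f,pose()[0],pose()[1].as_matrix()),open('w11.pkl','wb'))
grab('side','s11.png')
a=f['color'];cv2.imwrite('pics/c11.png',cv2.resize(a[125:265,205:355],None,fx=4,fy=4,interpolation=cv2.INTER_CUBIC))"
```

```text
t 12.35 tcp [ 515.7 -153.6  162.1] yaw 92.61 TOTAL [-0.024  0.038 -8.765] [0.036 0.026 1.436]
[-0.2 -0.2 -3.5] [0.02 0.02 0.01] [ 0.01  0.3  -0.31  0.   -0.96 -1.54]
```

View pics/c11.png

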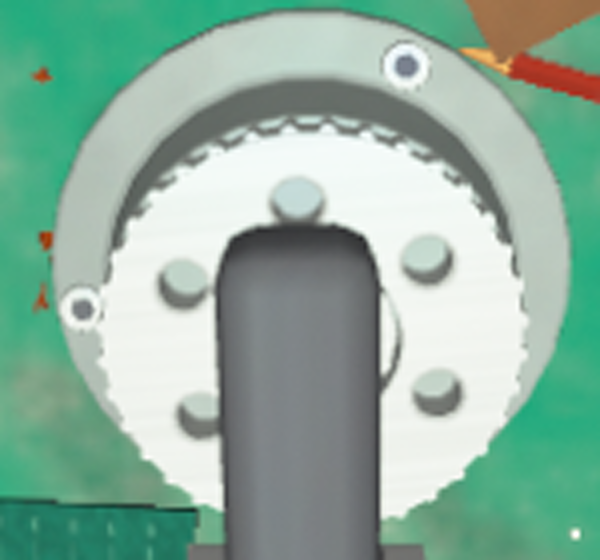

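View pics/s11.png

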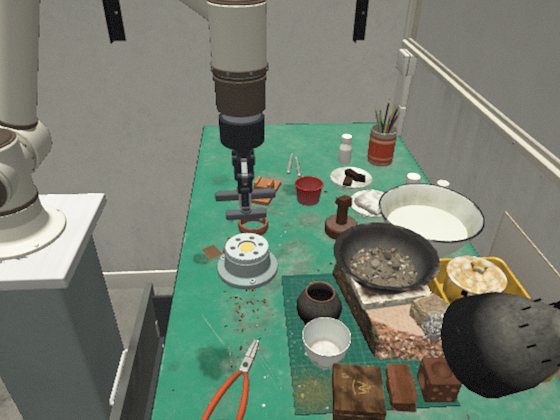

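```bash
python3 - <<'E'
from h import *
import pickle
from scipy.optimize import least_squares
f,p,Rm=pickle.load(open('w11.pkl','rb'));o=np.array([205,125])
H=np.array([(298,200),(184,283),(428,258),(438,391),(202,414)])/4-.375+o
P=np.array([onz(f,h,60,True)[:2] for h in H])
def res(x):
    d=P-x[:2];k=np.degrees(np.arctan2(d[:,1],d[:,0]));ks=x[2]+60*np.round((k-x[2])/60)
    return (P-(x[:2]+28*np.c_[np.cos(np.radians(ks)),np.sin(np.radians(ks))])).ravel()
for g in (0,):
    r=least_squares(res,[513.8,-152,g]);print(r.x,np.round(r.fun,1))
print('ring in tool',Rm.T@(np.r_[r.x[:2],60]-p))
def w(uv,z): return Rm.T@(onz(f,np.array(uv)/4-.375+o,p[2]+z,True)-p)
print('end',w((298,225),28))
for a,b in [((217,300),(379,300)),((226,500),(379,500))]: print('lat',w(a,28),w(b,28),(w(a,28)+w(b,28))/2)
E
```

```text
[ 513.18470699 -152.16477936    8.55283438] [ 0.   0.   0.1  0.4  0.1 -0.3 -0.1 -0.4 -0.2  0.3]
ring in tool [  1.56863304   1.30254044 100.68125511]
end [ 55.66975546  -0.73391771 -28.07597627]
lat [ 48.55943298  -8.23371411 -28.06719224] [ 48.55305531   6.73074883 -28.06537731] [ 48.55624415  -0.75148264 -28.06628477]
lat [ 28.10972432  -7.85070336 -28.03927908] [ 28.10986406   7.13129494 -28.03747091] [ 28.10979419  -0.35970421 -28.03837499]
```

```bash
python3 -c "
from h import *
plan((557.9,137.2,161),157.5)"
```

```text
t 12.45 tcp [ 514.1 -153.3  159.8] yaw 92.61 TOTAL [ 6.0000e-03 -4.0000e-03 -1.0815e+01] [-1.139  5.765 -0.023]
```

Request:
{"method": "carry_out", "body": {
  "steps": [
    [0,0,-0.5,-0.05,0.25,0,8],
    [0,0,-1.5,-0.15,0.75,0,8],
    [0,0,-2.6,-0.27,1.35,0,8],
    [0,0,-3.8,-0.4,2,0,8],
    [0,0,-5,-0.53,2.7,0,8]
  ]
}}

```text
time: 12.95
tcp_pos: [534.4, -15.6, 159.2]
ee_rot: [-0.001, -0.284, 0.959, 0.0]
wrist_force: [0.0, -0.0, -1.7]
grip_width: 0.178
```

```bash
python3 -c "
from h import *
plan((557.9,137.2,161),157.5)"
```

```text
t 12.95 tcp [534.4 -15.6 159.2] yaw 123.02 TOTAL [ 0.012 -0.016 -5.746] [-2.06   2.307 -0.039]
```

Request:
{"method": "carry_out", "body": {
  "steps": [
    [0,0,-1.3,-0.45,0.5,0,8],
    [0,0,-2.5,-0.9,1,0,8],
    [0,0,-3.7,-1.3,1.5,0,8],
    [0,0,-4.8,-1.7,1.9,0,8],
    [0,0,-5.5,-1.95,2.2,0,8]
  ]
}}

```text
time: 13.45
tcp_pos: [557.3, 130.5, 159.0]
ee_rot: [-0.001, -0.545, 0.838, 0.0]
wrist_force: [1.0, -0.4, -1.6]
grip_width: 0.175
```

Request:
{"method": "carry_out", "body": {
  "steps": [
    [0,0,-0.2,-0.02,0.04,0,8],
    [0,0,-0.2,-0.02,0.04,0,8],
    [0,0,-0.2,-0.02,0.04,0,8]
  ]
}}

```text
time: 13.75
tcp_pos: [555.5, 129.3, 159.7]
ee_rot: [-0.001, -0.551, 0.835, 0.0]
wrist_force: [-0.2, 0.3, -1.0]
grip_width: 0.175
```

```bash
python3 -c "
from h import *
import pickle
f=grab('wrist','w12.png');pickle.dump((f,pose()[0],pose()[1].as_matrix()),open('w12.pkl','wb'))
plan((557.9,137.2,161),157.5)"
```

```text
t 13.8 tcp [555.7 129.1 159.9] yaw 156.81 TOTAL [ 0.007 -0.009 -0.116] [-0.167  0.023 -0.022]
```

View pics/w12.png

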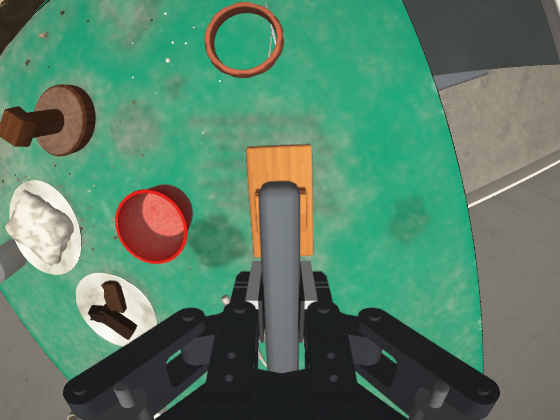

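Request:
{"method": "carry_out", "body": {
  "steps": [
    [0,0,-0.12,-0.1,0.02,0.1,8],
    [0,0,-0.12,-0.165,0.022,0.5,8],
    [0,0,-0.12,-0.165,0.022,1,8],
    [0,0,-0.12,-0.165,0.022,1.4,8],
    [0,0,-0.12,-0.165,0.022,1.5,8]
  ]
}}

```text
time: 14.3
tcp_pos: [556.7, 136.7, 82.6]
ee_rot: [-0.003, -0.556, 0.831, 0.0]
wrist_force: [0.1, -0.2, -2.5]
grip_width: 0.174
```

Request:
{"method": "carry_out", "body": {
  "steps": [
    [0,0,0,0,0,0,8],
    [0,0,0,0,0,0,8]
  ]
}}

```text
time: 14.5
tcp_pos: [559.2, 138.0, 86.3]
ee_rot: [0.001, -0.556, 0.831, -0.0]
wrist_force: [0.5, 0.0, -1.8]
grip_width: 0.177
```

```bash
python3 -c "
from h import *
f=grab('side','s13.png')
plan((557.9,137.2,60),157.5)
a=f['color'];cv2.imwrite('pics/c13.png',cv2.resize(a[130:220,220:320],None,fx=6,fy=6,interpolation=cv2.INTER_CUBIC))"
```

```text
t 14.55 tcp [559.3 138.2  86.6] yaw 157.6 TOTAL [-0.018  0.018  0.016] [0.029 0.02  0.532]
```

View pics/c13.png

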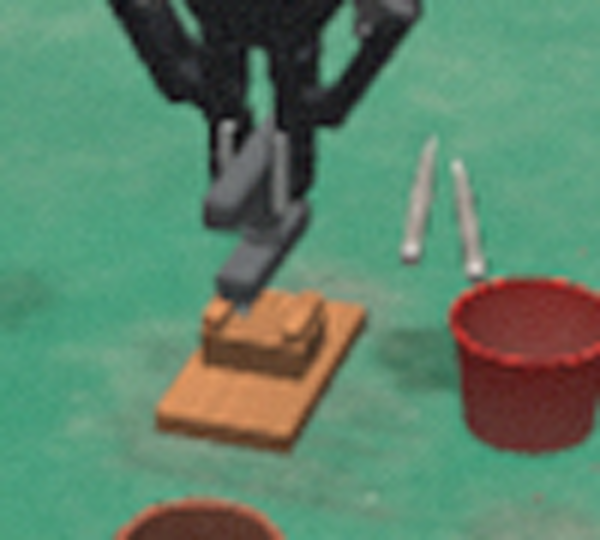

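Request:
{"method": "carry_out", "body": {
  "steps": [
    [0,0,0,0.02,0.01,0.1,8],
    [0,0,0,0.02,0.01,0.25,8],
    [0,0,0,0.02,0.01,0.4,8],
    [0,0,0,0.02,0.01,0.48,8],
    [0,0,0,0.02,0.01,0.51,8]
  ]
}}

```text
time: 15.05
tcp_pos: [557.2, 136.8, 60.0]
ee_rot: [-0.001, -0.556, 0.831, -0.0]
wrist_force: [-3.9, -0.4, 8.2]
grip_width: 0.177
```

Request:
{"method": "carry_out", "body": {
  "steps": [
    [0,0,0,0,0,0.02,8],
    [0,0,0,0,0,0.02,8]
  ]
}}

```text
time: 15.25
tcp_pos: [557.2, 136.9, 60.0]
ee_rot: [-0.0, -0.556, 0.831, -0.0]
wrist_force: [-3.6, -1.4, 6.9]
grip_width: 0.176
```

```bash
python3 st.py; python3 -c "
from h import *
f=grab('side','s14.png')
plan((557.9,137.2,60),157.5)
a=f['color'];cv2.imwrite('pics/c14.png',cv2.resize(a[130:220,220:320],None,fx=6,fy=6,interpolation=cv2.INTER_CUBIC))"
```

```text
t 15.25 tcp [557.2 136.9  60. ] yaw 157.62 TOTAL [ 1.000e-03 -1.000e-02  2.071e+00] [ 5.679 -1.406 -0.601]
[-3.6 -1.4  6.9] [-0.19  1.04  0.03] [ 0.52  0.48 -0.33  0.   -0.76 -0.91]
t 15.3 tcp [557.3 136.9  60. ] yaw 157.62 TOTAL [ 0.001 -0.008  0.02 ] [-0.011 -0.009 -0.001]
```

View pics/c14.png

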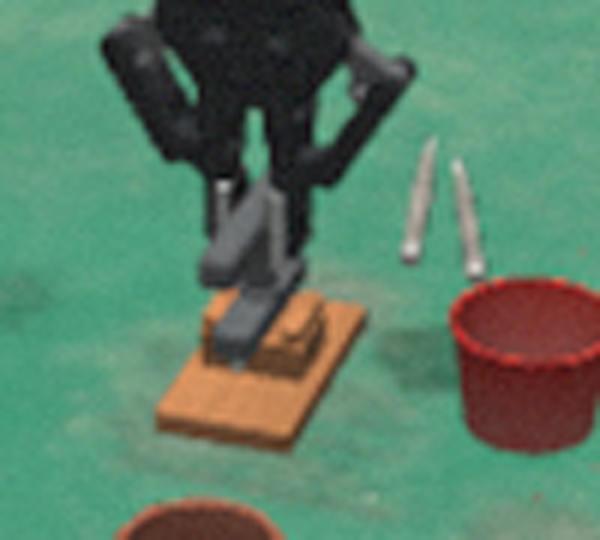

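Request:
{"method": "carry_out", "body": {
  "steps": [
    [0,0,0,0,0,0,25],
    [0,0,0,0,0,0,40],
    [0,0,0,0,0,0,60],
    [0,0,0,0,0,0,60],
    [0,0,0,0,0,0,60]
  ]
}}

```text
time: 15.8
tcp_pos: [557.6, 137.2, 58.7]
ee_rot: [-0.0, -0.556, 0.831, -0.0]
wrist_force: [0.1, 0.0, 0.1]
grip_width: 0.706
```

Request:
{"method": "carry_out", "body": {
  "steps": [
    [0,0,0,0,0,-0.2,60],
    [0,0,0,0,0,-0.6,60],
    [0,0,0,0,0,-1.3,60],
    [0,0,0,0,0,-2,60],
    [0,0,0,0,0,-2.6,60]
  ]
}}

```text
time: 16.3
tcp_pos: [557.9, 137.2, 191.6]
ee_rot: [0.001, -0.556, 0.831, -0.0]
wrist_force: [1.4, -0.6, 0.6]
grip_width: 0.704
```

```bash
python3 -c "
from h import *
import pickle
f=grab('side','s15.png')
a=f['color'];cv2.imwrite('pics/c15.png',cv2.resize(a[130:290,210:340],None,fx=3.7,fy=3.7,interpolation=cv2.INTER_CUBIC))
f=grab('wrist','w15.png');pickle.dump((f,pose()[0],pose()[1].as_matrix()),open('w15.pkl','wb'))
for t,z in [('spanner_grip',80),('spanner_yoke',30),('prong_a',20),('cradle_seat',30),('ring_face',60)]:
    for r in viewer.spot_point('wrist',t)[:2]: print(t,round(r['score'],2),np.round(onz(f,r['point'],z,True)[:2],1))
plan((500,0,290),120)"
```

```text
spanner_grip 0.76 [559.  136.2]
spanner_yoke 0.68 [554.9 136.3]
prong_a 0.85 [546.7 110.4]
prong_a 0.77 [567.8 163.7]
cradle_seat 0.85 [557.1 140.1]
t 16.65 tcp [556.7 136.8 187.7] yaw 157.58 TOTAL [ 0.011 -0.023  6.263] [ 2.966  0.009 -2.041]
```

View pics/c15.png

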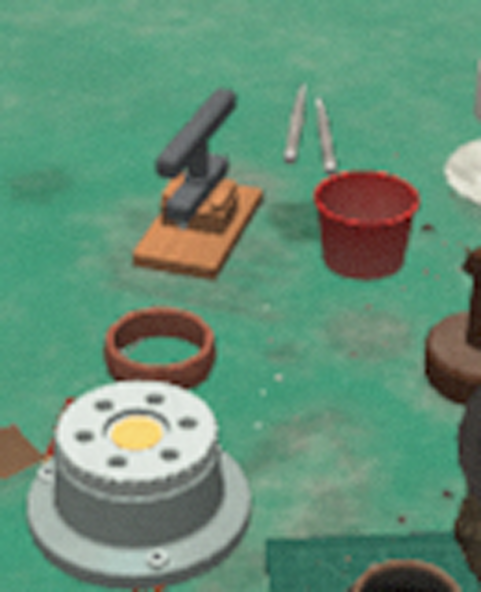

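View pics/w15.png

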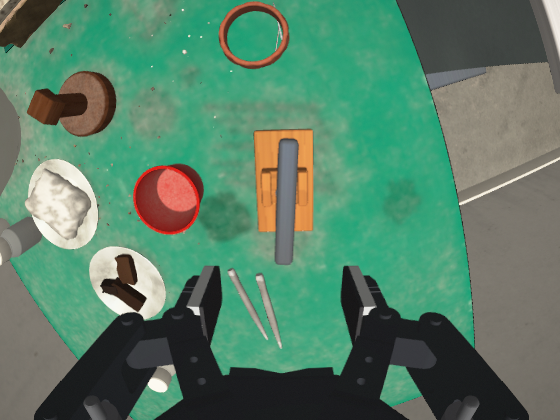

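```bash
python3 - <<'E'
import cv2
a=cv2.imread('pics/w15.png');cv2.imwrite('pics/c16.png',cv2.resize(a[120:275,235:335],None,fx=3.8,fy=3.8,interpolation=cv2.INTER_CUBIC))
a=cv2.imread('pics/s15.png');cv2.imwrite('pics/c17.png',cv2.resize(a[145:215,235:295],None,fx=8,fy=8,interpolation=cv2.INTER_CUBIC))
a=cv2.imread('pics/side0.png');cv2.imwrite('pics/c18.png',cv2.resize(a[145:215,235:295],None,fx=8,fy=8,interpolation=cv2.INTER_CUBIC))
E
```

```text
(no output)
```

View pics/c16.png

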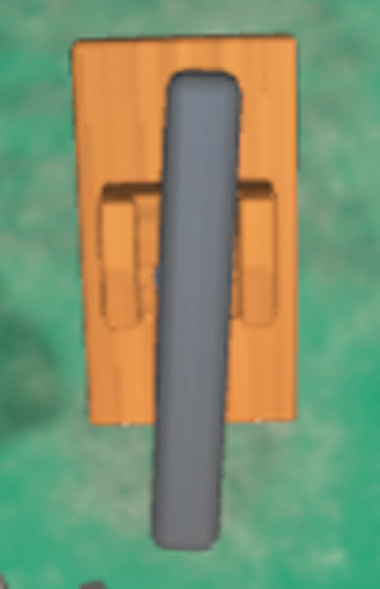

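View pics/c17.png

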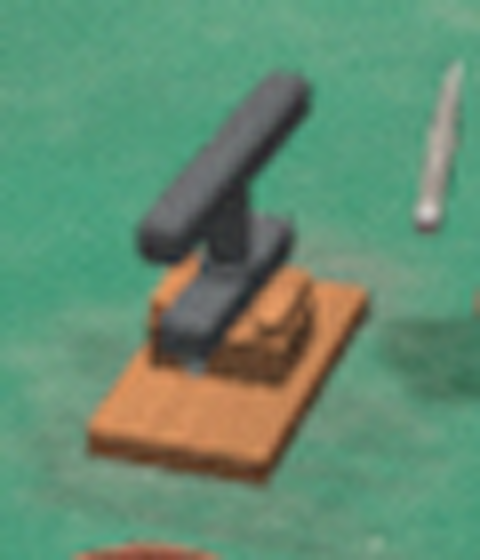

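View pics/c18.png

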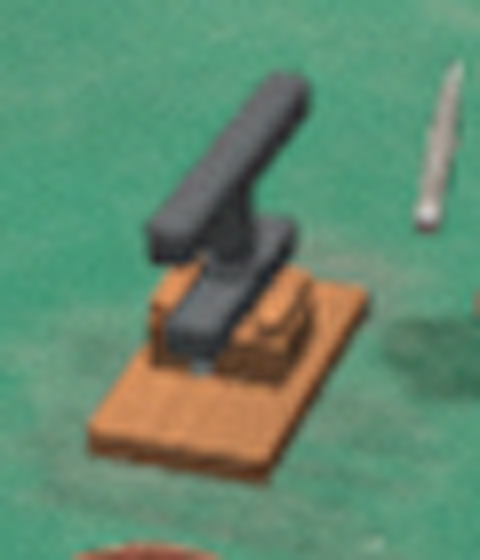

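```bash
python3 -c "
from h import *
plan((562.8,-97.3,291.6),108.1)"
```

```text
t 16.65 tcp [556.7 136.8 187.7] yaw 157.58 TOTAL [ 0.009 -0.024  8.247] [ 4.285 -1.894 -2.074]
```

Request:
{"method": "carry_out", "body": {
  "steps": [
    [0,0,0.5,0,0,-0.6,60],
    [0,0,1.5,0.5,-0.2,-1.3,60],
    [0,0,2.7,1.2,-0.5,-1.9,60],
    [0,0,3.9,1.9,-0.8,-2.07,60],
    [0,0,5,2.6,-1.15,-2.07,60]
  ]
}}

```text
time: 17.15
tcp_pos: [561.4, -6.1, 293.5]
ee_rot: [0.001, -0.32, 0.947, -0.0]
wrist_force: [0.4, -0.2, -0.2]
grip_width: 0.704
```

```bash
python3 -c "
from h import *
plan((562.8,-97.3,291.6),108.1)"
```

```text
t 17.15 tcp [561.4  -6.1 293.5] yaw 127.36 TOTAL [-0.007  0.02   3.211] [ 1.086 -1.467  0.038]
```

Request:
{"method": "carry_out", "body": {
  "steps": [
    [0,0,1,0.4,-0.5,0,60],
    [0,0,2.1,0.75,-1,0,60],
    [0,0,3,1,-1.35,0,60],
    [0,0,3.2,1.08,-1.46,0,60],
    [0,0,3.2,1.08,-1.46,0,60]
  ]
}}

```text
time: 17.65
tcp_pos: [562.5, -96.4, 291.2]
ee_rot: [-0.001, -0.159, 0.987, 0.0]
wrist_force: [0.3, -0.0, 0.3]
grip_width: 0.704
```

Request:
{"method": "carry_out", "body": {
  "steps": [
    [0,0,0,0,0,0,60],
    [0,0,0,0,0,0,60],
    [0,0,0,0,0,0,60]
  ]
}}

```text
time: 17.95
tcp_pos: [562.9, -94.9, 292.3]
ee_rot: [-0.0, -0.161, 0.987, 0.0]
wrist_force: [0.4, -0.3, 0.9]
grip_width: 0.7
```

```bash
python3 -c "
from h import *
import pickle
f=grab('wrist','w17.png');pickle.dump((f,pose()[0],pose()[1].as_matrix()),open('w17.pkl','wb'));print(proj(f,(513.8,-152,60),True),pose()[0])
a=f['color'];cv2.imwrite('pics/c19.png',cv2.resize(a[65:170,195:305],None,fx=5,fy=5,interpolation=cv2.INTER_CUBIC))"
```

```text
[246.82724992 121.7021437 ] [562.89483094 -94.9566196  292.31734353]
```

View pics/c19.png

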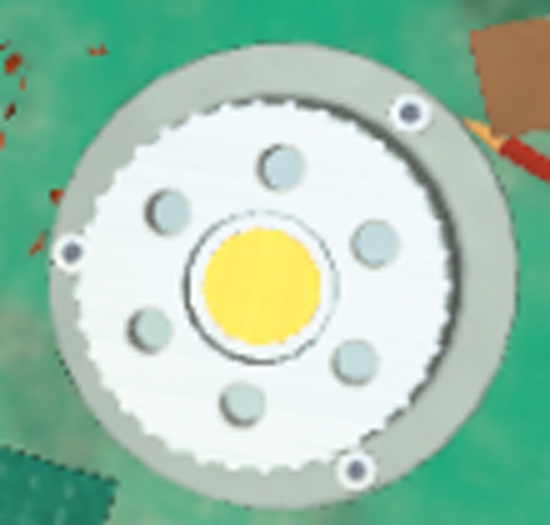

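View pics/w17.png

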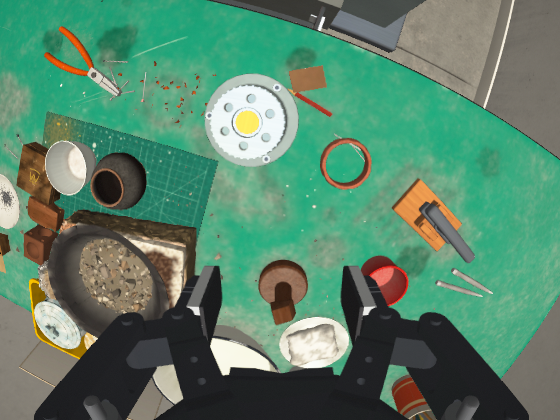

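```bash
python3 - <<'E'
from h import *
import pickle
f,p,Rm=pickle.load(open('w17.pkl','rb'));o=np.array([195,65])
H=np.array([(168,212),(282,167),(376,243),(356,361),(243,403),(150,329)])/5-.4+o
P=np.array([onz(f,h,60,True)[:2] for h in H]);c=P.mean(0);d=P-c
print(c,np.hypot(*d.T),np.degrees(np.arctan2(d[:,1],d[:,0]))%60)
E
```

```text
[ 513.78073503 -151.82420071] [27.69965608 27.74073064 27.79629525 27.79491105 27.67589176 27.84361747] [8.92291789 8.25198456 8.44136823 8.78630216 8.3081489  8.29068523]
```

```bash
python3 -c "
from workcell import finish_job
print(finish_job())"
```

```text
the job is handed in; nothing more can be done
None
```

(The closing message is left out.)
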